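# Bring the blue parts case to the top of its stack

### The job

The blue parts case is buried under a grey one: lift that grey case off and set it down in the middle of the white outline on the green mat, lengthwise with the outline, then stack the blue case squarely on top of it. Set both down rather than dropping them, and leave the other stack (grey on red) as it stands.

Things in the scene. Friction and masses are not known exactly. Their poses are not given: they have to be found in the camera images.
- blue_case: the wanted parts case: closed rigid plastic box, all blue, standing on the bench top with the grey case on it; 120 mm long (its x), 55 mm wide (its y), 42 mm high, 0.15 to 0.33 kg, plain vertical sides, flat top and flat underside; the same either way round. Origin: centre of its underside, z up.
- grey_case: the grey parts case that lies on the blue one, within 4 mm and 4 degrees of flush: closed rigid plastic box, grey; 120 mm long (its x), 55 mm wide (its y), 42 mm high, 0.15 to 0.33 kg, plain vertical sides, flat top and flat underside; the same either way round. Origin: centre of its underside, z up.
- mat: flat green bench mat, fixed to the bench, 220 mm long (its x), 150 mm wide (its y), 3 mm thick. On it a painted white outline, inside 158 mm along x by 95 mm along y, centred on the mat. Origin: centre of its underside, at bench height, so its top is 3 mm above the bench
- other_grey_case: bystander: a grey case exactly like the first, but lying on a red case of the same size elsewhere on the bench; leave both where they are. 120 mm long (its x), 55 mm wide (its y), 42 mm high, 0.15 to 0.33 kg, plain vertical sides, flat top and flat underside; the same either way round. Origin: centre of its underside, z up.
Things that resemble listed ones, but are neither listed nor needed, are in the scene too. Leave any turquoise look-alike of the blue_case alone.

How it is judged:
By the outcome, as a careful person would: the job done as asked, in the order asked, and still so for the second after the job is handed in, with the robot touching nothing.
It also fails if it takes over 51 s, if anything falls off the work surface, if the arm or the gripper's body presses on something with over 40 N, if the wrist force passes 120 N, or if a joint passes its speed limit or range.

### The arm

A 6-joint arm with a two-finger parallel gripper is mounted at the origin on the work surface. World frame = base frame: x ahead of the robot, y to its left, z up, the work surface at z = 0. Lengths are in mm, angles in rad, forces in N, time in s.
With the tool pointing down it reaches from about 275 to 1000 mm from the base axis. Payload 8.4 kg.
Tool frame: the origin (TCP) lies midway between the tips of the shut fingers; the grasp point (between the pads) lies grip_depth behind it (grip_depth is the distance from the TCP to the grasp point, in mm); z points along the fingers, y is the line along which they close (so a half turn about z gives the same grasp; the last joint's range is limited). The gripper opens to 85 mm and grips with 20 to 120 N. Pads are 22 mm wide; open, the fingers measure 114 mm over their backs; the gripper's body (76 mm by 85 mm) begins 54 mm behind the grasp point. The pads swing forward as they close: fully open they stand 13 mm farther back than shut.
Start: joints at [1.259, 0.353, 1.633, -0, 1.155, -0.002], TCP at [190.541, 595.249, 231.281] pointing down, gripper open.
Joint ranges: [-2.63, 2.63], [-0.92, 2.1], [0.06, 2.66], [-1.3, 4.44], [0, 2.69], [-3.02, 3.02]. Speed limits (rad/s): [2.22, 2.22, 2.79, 3.14, 3.14, 3.14].

### API

Orientations are given as [roll, pitch, yaw] about the fixed x, y, z axes, in that order (R = Rz(yaw) Ry(pitch) Rx(roll)).
In Python, from rig import * gives the robot as it stands.
- The arm moves only by the shell command python3 -m creep 'ROWS' [FORCE]. ROWS is JSON, a list of rows, each an object of numbers: "x", "y", "z": the shift along the tool's x, y, z in mm; "rx", "ry", "rz": the turn, a rotation vector about the tool's x, y, z in rad; "hand": the finger opening in mm, from 0 to 85.4. A call has 1 to 20 rows; each row shifts and turns the commanded pose from where the row before left it, along the tool's axes as they then stand; what a row does not reach is not made up. A row lasts 1/8 s, in which the tool goes at most 62.5 mm and 10.7 degrees, less where a joint would pass 70% of its speed; a pose out of reach is approached as far as the arm can. A call with a gripper value outside its range is refused whole. The fingers move at their own pace and stop on an object; FORCE is the grip in N (left out, the last holds). Time passes only in rows, so rows that do not move let the fingers close. It gives the time, the measured TCP pose, the force, the opening and the grip force at its end, in the units of the state.
- sense(): the state, without advancing time (a new reading comes with each control period).
- grab_frame(name): name is "side" or "top"; returns the picture (420x560x3 uint8, red, green, blue); there is no depth.
- get_calibration(name): a dict with "K" (3x3 intrinsics, pixels), "R" (3x3) and "t" (3): a world point X has camera coordinates R X + t. Camera axes: x right, y down, z forward; pixel columns grow to the right and rows downward; lengths in mm; the calibration is good to about 2 mm. A picture is of the moment at which its call begins. get_calibration takes no time and is no camera call.
- sign_off(): hands the job in; it is judged then, once.
The state is a dict: "clock": time; "qpos": joint angles; "qvel": joint speeds; "joint_efforts": joint torques, N m; "eef_pos": TCP position; "tcp_rot": TCP orientation; "contact_force": force on the tool from outside, world axes, zero at the start; "wrist_torque": the same for the moment, N m; "opening": opening from 0.0 (shut) to 1.0 (fully open); "grasp_force": force on a finger pad.
Only numpy, scipy, OpenCV 4.12 (cv2) and the standard library are available. Lean on these libraries where they do the work, as an engineer would, in place of code of your own. Each camera call takes 0.05 s, during which the arm holds its last target. There are 200 camera calls.

## Working session

There is one attempt and no reset: what is moved stays moved. The work goes in short steps, Python scripts to look and compute and a shell command to move; the robot and the scene stay as the last step left them, time stands still between calls to the robot, and variables do not carry over. Pictures are saved under pics/ and viewed, at most 10 in all, crops included, and the job is handed in when it is done.

```bash
mkdir -p pics; python3 - <<'E'
from rig import *
import cv2,numpy as np
for n in("top","side"):
    f=grab_frame(n);np.save(n+".npy",f);cv2.imwrite(f"pics/{n}0.png",f[:,:,::-1])
    c=get_calibration(n);print(n,c["K"],c["R"],c["t"])
s=sense();print(s)
try: print(grip_depth)
except Exception as e: print(e)
import rig;print(dir(rig))
E
```

```text
top [[539.17737758   0.         285.50637299]
 [  0.         539.17737758 215.31130367]
 [  0.           0.           1.        ]] [[ 0.02929246 -0.99913546  0.02950059]
 [-0.98811516 -0.03339955 -0.15004301]
 [ 0.15089859 -0.02475485 -0.98823925]] [  19.01498903  532.15199429 1168.9542576 ]
side [[532.26035823   0.         288.36805118]
 [  0.         532.26035823 202.11126457]
 [  0.           0.           1.        ]] [[ 0.7021961  -0.7119169   0.00974463]
 [-0.51375574 -0.51612139 -0.68532747]
 [ 0.49292562  0.47622792 -0.72816983]] [-326.50252023  328.36804671  882.23811611]
{'clock': 0.1, 'qpos': array([ 1.25861978e+00,  3.53563861e-01,  1.63408242e+00,  1.88740199e-05,
        1.15520740e+00, -2.40513135e-03]), 'qvel': array([-2.02667263e-03, -1.80322896e-03, -2.93268584e-03,  9.04454414e-04,
       -7.71341947e-05,  1.36712791e-03]), 'joint_efforts': array([ 7.97051980e-04, -6.06361485e+01, -3.42817569e+01,  1.11679890e-05,
        4.13070884e-03, -2.87784580e-06]), 'eef_pos': array([190.38709122, 594.83173514, 230.63644997]), 'tcp_rot': array([-3.14033167e+00, -2.02906998e-05,  2.83181359e+00]), 'contact_force': array([-0.30509202, -1.04384095, -0.61480006]), 'wrist_torque': array([-0.01613772,  0.03759412,  0.00034942]), 'grasp_force': 0.0, 'opening': 0.9952646366687916}
18.700000000000003
['MotionError', '__builtins__', '__cached__', '__doc__', '__file__', '__loader__', '__name__', '__package__', '__spec__', 'get_calibration', 'grab_frame', 'grip_depth', 'sense', 'sign_off']
```

View pics/top0.png

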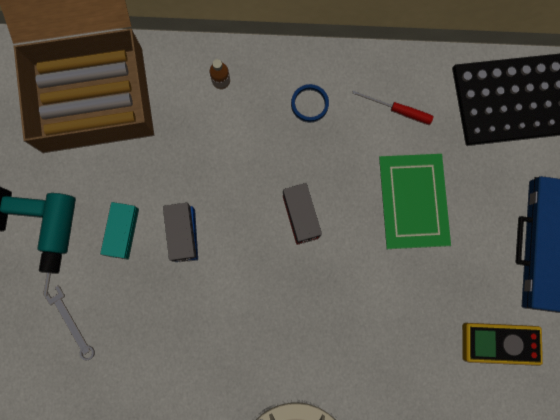

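View pics/side0.png

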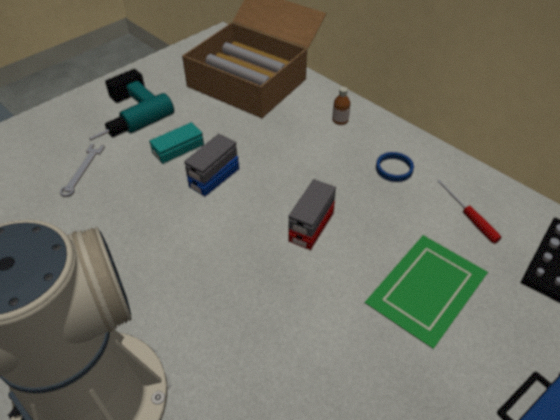

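Two grey-topped stacks: one at top (180,232) / side (212,165) with blue beneath, one at top (302,213) / side (312,214) with red beneath. There is also a lone turquoise box at top (120,230). The target is the first, the only grey case with blue under it. I'll confirm it in a crop and measure.

```bash
cat > h.py <<'E'
from rig import *
import cv2,numpy as np
def ray(n,uv,z):
    c=get_calibration(n);K,R,t=map(np.array,(c["K"],c["R"],c["t"]))
    o=-R.T@t; uv=np.atleast_2d(np.array(uv,float))
    d=(R.T@np.linalg.inv(K)@np.c_[uv,np.ones(len(uv))].T).T
    return (o+d*((z-o[2])/d[:,2])[:,None])[:,:2]
def rect(n,mask,z,box=None):
    """largest blob -> min-area rectangle on plane z: centre, (long,short), long-axis yaw deg"""
    m=mask.astype(np.uint8)
    if box: b=np.zeros_like(m);x0,y0,x1,y1=box;b[y0:y1,x0:x1]=1;m&=b
    m=cv2.morphologyEx(m,cv2.MORPH_OPEN,np.ones((3,3),np.uint8))
    c=max(cv2.findContours(m,cv2.RETR_EXTERNAL,cv2.CHAIN_APPROX_NONE)[0],key=cv2.contourArea)
    p=ray(n,c[:,0,:],z).astype(np.float32)
    q=cv2.boxPoints(cv2.minAreaRect(p));a,b=q[1]-q[0],q[2]-q[1]
    if np.linalg.norm(a)<np.linalg.norm(b):a,b=b,a
    return q.mean(0).round(1),(np.linalg.norm(a).round(1),np.linalg.norm(b).round(1)),round(np.degrees(np.arctan2(a[1],a[0]))%180,2),m
E
python3 - <<'E'
from h import *
for n,box in(("top",(155,195,205,270)),("side",(175,130,250,200))):
    f=np.load(n+".npy");x0,y0,x1,y1=box
    cv2.imwrite(f"pics/c_{n}.png",cv2.resize(f[y0:y1,x0:x1,::-1],None,fx=7,fy=7,interpolation=cv2.INTER_CUBIC))
a=cv2.imread("pics/c_top.png");b=cv2.imread("pics/c_side.png")
H=525;o=np.zeros((H,a.shape[1]+b.shape[1],3),np.uint8);o[:a.shape[0],:a.shape[1]]=a;o[:b.shape[0],a.shape[1]:]=b
o=cv2.convertScaleAbs(o[:, :],alpha=1.6);o=cv2.resize(o,None,fx=.9,fy=.9);cv2.imwrite("pics/crop.png",o[:600,:800]);print(o.shape)
f=np.load("top.npy");hsv=cv2.cvtColor(f,cv2.COLOR_RGB2HSV)
g=(hsv[...,0]>45)&(hsv[...,0]<75)&(hsv[...,1]>120)
m=cv2.morphologyEx(g.astype(np.uint8),cv2.MORPH_CLOSE,np.ones((9,9)))
print("mat",rect("top",m,3,(370,140,460,260))[:3])
w=(f.min(2)>110); print("outline",rect("top",cv2.morphologyEx(((hsv[...,1]<110)).astype(np.uint8),cv2.MORPH_CLOSE,np.ones((3,3))),3,(384,160,446,242))[:3])
print(f[232,165:200:2].tolist(), f[245:265,180].tolist())
E
```

```text
(472, 788, 3)
mat (array([ 583.1, -265.2], dtype=float32), (np.float32(217.5), np.float32(148.5)), np.float32(4.79))
outline (array([ 506. , -241.7], dtype=float32), (np.float32(44.3), np.float32(16.3)), np.float32(91.87))
[[96, 93, 88], [76, 71, 69], [77, 72, 69], [77, 72, 70], [77, 72, 69], [76, 71, 68], [77, 72, 69], [77, 73, 70], [77, 72, 69], [77, 72, 69], [77, 72, 69], [77, 72, 69], [76, 72, 69], [36, 34, 33], [21, 28, 42], [15, 23, 37], [113, 111, 105], [117, 114, 108]] [[76, 72, 69], [77, 73, 70], [78, 73, 70], [77, 72, 69], [77, 73, 70], [77, 72, 70], [77, 72, 69], [77, 72, 69], [77, 73, 70], [78, 73, 70], [77, 72, 70], [77, 72, 70], [73, 69, 67], [56, 52, 50], [38, 35, 33], [63, 58, 57], [77, 74, 73], [103, 99, 94], [114, 111, 105], [115, 112, 106]]
```

View pics/crop.png

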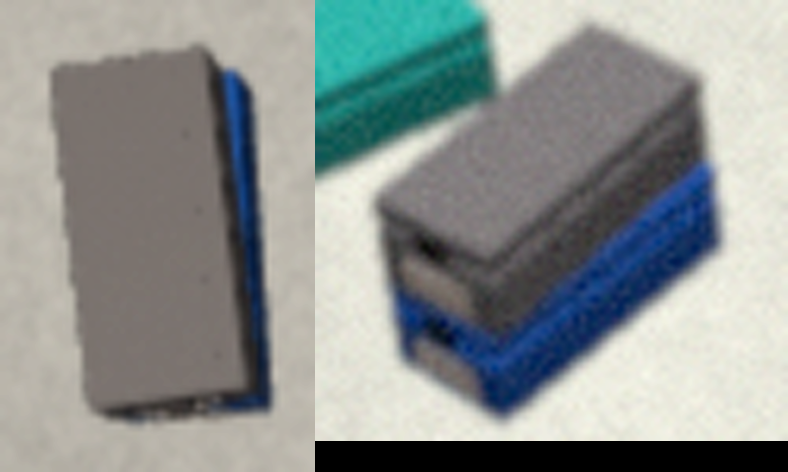

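The crop confirms it: the grey top face in the top view spans about (162–194, 204–261), and the case under it is truly blue, with the turquoise box separate beside it. Now I'll measure the grey top in both views.

```bash
python3 - <<'E'
from h import *
f=np.load("top.npy");g=f.astype(int).max(2)
print("grey top",rect("top",(g>62)&(g<92),84,(155,195,205,270))[:3])
print("other",rect("top",(g>62)&(g<92),84,(275,175,330,250))[:3])
f=np.load("side.npy");hsv=cv2.cvtColor(f,cv2.COLOR_RGB2HSV);g=f.astype(int).max(2)
print(g[155,185:240:3])
print("grey side",rect("side",cv2.GaussianBlur(g.astype(np.float32),(3,3),0).__gt__(62)&(g<100)&(hsv[...,1]<60),84,(175,130,250,200))[:3])
m=((hsv[...,0]>45)&(hsv[...,0]<75)&(hsv[...,1]>120)).astype(np.uint8)
print("mat side",rect("side",cv2.morphologyEx(m,cv2.MORPH_CLOSE,np.ones((9,9))),3,(350,220,500,360))[:3])
f=np.load("top.npy");hsv=cv2.cvtColor(f,cv2.COLOR_RGB2HSV);t=(hsv[...,0]>75)&(hsv[...,0]<95)&(hsv[...,1]>100)
print("turq",rect("top",t,42,(95,195,145,265))[:3])
E
```

```text
grey top (array([484.4, 266.7], dtype=float32), (np.float32(118.1), np.float32(53.7)), np.float32(9.72))
other (array([535.2,   1. ], dtype=float32), (np.float32(118.3), np.float32(53.1)), np.float32(17.96))
[144 143 106  80  81  81  83  84  84  84  79  82  54  54  46  41  37  77
 142]
grey side (array([482.8, 265. ], dtype=float32), (np.float32(114.8), np.float32(56.9)), np.float32(10.53))
mat side (array([ 581.2, -266.3], dtype=float32), (np.float32(216.6), np.float32(146.6)), np.float32(4.62))
turq (array([486.2, 402.3], dtype=float32), (np.float32(118.3), np.float32(62.0)), np.float32(172.87))
```

```bash
cat > go.py <<'E'
import sys
from h import *
from scipy.spatial.transform import Rotation as Ro
# args: x y z  ydir(deg, direction of tool y in world)
x,y,z,yd=map(float,sys.argv[1:5]);s=sense();r,p,w=s["tcp_rot"]
cur=np.degrees(w)-90; d=(yd-cur+90)%180-90
R=Ro.from_euler("xyz",[np.pi,0,w+np.radians(d)]).as_matrix()
print("t",s["clock"],"pos",s["eef_pos"].round(1),"ydir",round(cur,2),"rz(rad)",round(-np.radians(d),4),"then shift",(R.T@(np.array([x,y,z])-s["eef_pos"])).round(1),"q",s["qpos"].round(2))
E
python3 go.py 483.8 266 45 100
```

```text
t 0.1 pos [190.4 594.8 230.6] ydir 72.25 rz(rad) -0.4843 then shift [-231.9 -374.8  185.6] q [ 1.26  0.35  1.63  0.    1.16 -0.  ]
```

```bash
python3 -m creep '[{"rz":-0.16},{"rz":-0.16},{"rz":-0.164},{"x":-20,"y":-31,"z":7},{"x":-20,"y":-31,"z":7},{"x":-20,"y":-31,"z":7},{"x":-20,"y":-31,"z":7},{"x":-20,"y":-31,"z":7},{"x":-20,"y":-31,"z":7},{"x":-20,"y":-31,"z":7},{"x":-20,"y":-31,"z":7},{"x":-20,"y":-31,"z":7},{"x":-20,"y":-31,"z":7},{"x":-20,"y":-31,"z":7},{"x":-12,"y":-34,"z":8},{},{}]' 40; python3 go.py 483.8 266 45 100
```

```text
t 0.1 pos [190.4 594.8 230.6] ydir 72.25 rz(rad) -0.4843 then shift [-231.9 -374.8  185.6] q [ 1.26  0.35  1.63  0.    1.16 -0.  ]schema error: expected keys x, y, z, rx, ry, rz, hand
```

```bash
python3 -m creep '[{"x":0,"y":0,"z":0,"rx":0,"ry":0,"rz":-0.16,"hand":85},{"x":0,"y":0,"z":0,"rx":0,"ry":0,"rz":-0.16,"hand":85},{"x":0,"y":0,"z":0,"rx":0,"ry":0,"rz":-0.164,"hand":85},{"x":-20,"y":-31,"z":7,"rx":0,"ry":0,"rz":0,"hand":85},{"x":-20,"y":-31,"z":7,"rx":0,"ry":0,"rz":0,"hand":85},{"x":-20,"y":-31,"z":7,"rx":0,"ry":0,"rz":0,"hand":85},{"x":-20,"y":-31,"z":7,"rx":0,"ry":0,"rz":0,"hand":85},{"x":-20,"y":-31,"z":7,"rx":0,"ry":0,"rz":0,"hand":85},{"x":-20,"y":-31,"z":7,"rx":0,"ry":0,"rz":0,"hand":85},{"x":-20,"y":-31,"z":7,"rx":0,"ry":0,"rz":0,"hand":85},{"x":-20,"y":-31,"z":7,"rx":0,"ry":0,"rz":0,"hand":85},{"x":-20,"y":-31,"z":7,"rx":0,"ry":0,"rz":0,"hand":85},{"x":-20,"y":-31,"z":7,"rx":0,"ry":0,"rz":0,"hand":85},{"x":-20,"y":-31,"z":7,"rx":0,"ry":0,"rz":0,"hand":85},{"x":-12,"y":-34,"z":8,"rx":0,"ry":0,"rz":0,"hand":85},{"x":0,"y":0,"z":0,"rx":0,"ry":0,"rz":0,"hand":85},{"x":0,"y":0,"z":0,"rx":0,"ry":0,"rz":0,"hand":85}]' 40; python3 go.py 483.8 266 45 100
```

```text
clock: 2.22
eef_pos: [483.8, 266.4, 146.2]
tcp_rot: [3.141, -0.0, -2.968]
contact_force: [1.0, 0.5, 0.2]
opening: 0.998
grasp_force: 0.0
t 2.225 pos [483.8 266.4 146.2] ydir -260.05 rz(rad) -0.0009 then shift [  0.   -0.4 101.2] q [ 0.5   0.34  1.87  0.    0.94 -1.24]
```

Right above it. Now I go down, close, and lift a little.

```bash
python3 -m creep '[{"x":0,"y":0,"z":25,"rx":0,"ry":0,"rz":0,"hand":85},{"x":0,"y":0,"z":25,"rx":0,"ry":0,"rz":0,"hand":85},{"x":0,"y":0,"z":25,"rx":0,"ry":0,"rz":0,"hand":85},{"x":0,"y":0,"z":16,"rx":0,"ry":0,"rz":0,"hand":85},{"x":0,"y":0,"z":10,"rx":0,"ry":0,"rz":0,"hand":85},{"x":0,"y":0,"z":0,"rx":0,"ry":0,"rz":0,"hand":60},{"x":0,"y":0,"z":0,"rx":0,"ry":0,"rz":0,"hand":50},{"x":0,"y":0,"z":0,"rx":0,"ry":0,"rz":0,"hand":45},{"x":0,"y":0,"z":0,"rx":0,"ry":0,"rz":0,"hand":45},{"x":0,"y":0,"z":0,"rx":0,"ry":0,"rz":0,"hand":45},{"x":0,"y":0,"z":0,"rx":0,"ry":0,"rz":0,"hand":45}]' 40; python3 go.py 483.8 266 45 100
```

```text
clock: 3.6
eef_pos: [484.5, 266.4, 46.0]
tcp_rot: [3.141, 0.001, -2.967]
contact_force: [-0.6, 0.9, 6.6]
opening: 0.639
grasp_force: 43.6
t 3.6 pos [484.5 266.4  46. ] ydir -260.02 rz(rad) -0.0004 then shift [ 0.8 -0.3  1. ] q [ 0.5   0.49  1.92  0.    0.73 -1.24]
```

```bash
python3 -m creep '[{"x":0,"y":0,"z":-6,"rx":0,"ry":0,"rz":0,"hand":45},{"x":0,"y":0,"z":-14,"rx":0,"ry":0,"rz":0,"hand":45},{"x":0,"y":0,"z":-25,"rx":0,"ry":0,"rz":0,"hand":45},{"x":0,"y":0,"z":-30,"rx":0,"ry":0,"rz":0,"hand":45},{"x":0,"y":0,"z":-30,"rx":0,"ry":0,"rz":0,"hand":45},{"x":0,"y":0,"z":-20,"rx":0,"ry":0,"rz":0,"hand":45},{"x":0,"y":0,"z":0,"rx":0,"ry":0,"rz":0,"hand":45},{"x":0,"y":0,"z":0,"rx":0,"ry":0,"rz":0,"hand":45}]' 40; python3 go.py 582.3 -265.7 150 94.7
python3 -c "
from h import *
f=grab_frame('side');cv2.imwrite('pics/lift.png',f[:,:,::-1])"
```

```text
clock: 4.6
eef_pos: [483.5, 265.8, 169.8]
tcp_rot: [-3.141, -0.001, -2.967]
contact_force: [0.3, 0.6, -3.0]
opening: 0.642
grasp_force: 43.1
t 4.6 pos [483.5 265.8 169.8] ydir -260.02 rz(rad) 0.0922 then shift [ -54.9 -537.8   19.8] q [ 0.5   0.31  1.85 -0.    0.98 -1.25]
```

View pics/lift.png

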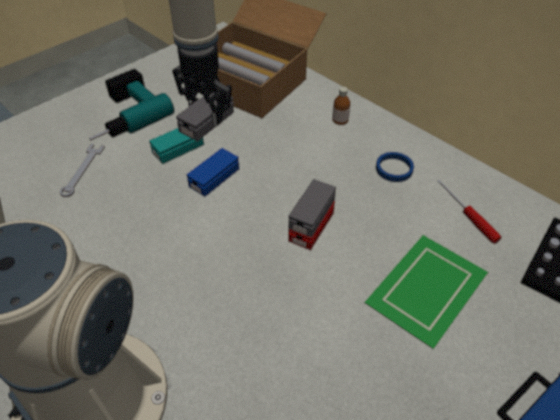

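Grey is up in the gripper (side ~(198,118)), the blue case stayed at (213,172), and the other stack is untouched. I'll carry the grey case over the other stack with about 80 mm clearance.

```bash
python3 -m creep '[{"x":0,"y":0,"z":0,"rx":0,"ry":0,"rz":0.0922,"hand":45},{"x":-2,"y":-15,"z":0,"rx":0,"ry":0,"rz":0,"hand":45},{"x":-3,"y":-30,"z":0,"rx":0,"ry":0,"rz":0,"hand":45},{"x":-4,"y":-40,"z":0,"rx":0,"ry":0,"rz":0,"hand":45},{"x":-4,"y":-40,"z":0,"rx":0,"ry":0,"rz":0,"hand":45},{"x":-4,"y":-40,"z":0,"rx":0,"ry":0,"rz":0,"hand":45},{"x":-4,"y":-40,"z":0,"rx":0,"ry":0,"rz":0,"hand":45},{"x":-4,"y":-40,"z":0,"rx":0,"ry":0,"rz":0,"hand":45},{"x":-4,"y":-40,"z":0,"rx":0,"ry":0,"rz":0,"hand":45},{"x":-4,"y":-40,"z":0,"rx":0,"ry":0,"rz":0,"hand":45},{"x":-4,"y":-40,"z":0,"rx":0,"ry":0,"rz":0,"hand":45},{"x":-4,"y":-40,"z":0,"rx":0,"ry":0,"rz":0,"hand":45},{"x":-4,"y":-40,"z":0,"rx":0,"ry":0,"rz":0,"hand":45},{"x":-4,"y":-40,"z":0,"rx":0,"ry":0,"rz":0,"hand":45},{"x":-4,"y":-35,"z":0,"rx":0,"ry":0,"rz":0,"hand":45},{"x":-2,"y":-18,"z":0,"rx":0,"ry":0,"rz":0,"hand":45},{"x":0,"y":0,"z":0,"rx":0,"ry":0,"rz":0,"hand":45},{"x":0,"y":0,"z":0,"rx":0,"ry":0,"rz":0,"hand":45}]' 40; python3 go.py 582.3 -265.7 10 94.7
python3 - <<'E'
from h import *
f=grab_frame('top');cv2.imwrite('pics/blue.png',f[:,:,::-1])
hsv=cv2.cvtColor(f,cv2.COLOR_RGB2HSV);m=(hsv[...,0]>100)&(hsv[...,0]<125)&(hsv[...,1]>120)&(hsv[...,2]>85)
print(f[232,155:205:2].tolist());print("blue",rect("top",m,42,(150,190,210,270))[:3])
f=grab_frame('side');np.save("s2.npy",f);hsv=cv2.cvtColor(f,cv2.COLOR_RGB2HSV);print(f[150:195:2,213].tolist())
E
```

```text
clock: 6.9
eef_pos: [582.3, -264.8, 169.9]
tcp_rot: [3.141, -0.001, -3.059]
contact_force: [-0.0, 0.1, -2.4]
opening: 0.637
grasp_force: 43.1
t 6.9 pos [ 582.3 -264.8  169.9] ydir -265.26 rz(rad) 0.0006 then shift [ 1.000e-01 -9.000e-01  1.599e+02] q [-0.43  0.44  1.65  0.    1.05 -2.08]
[[126, 123, 116], [125, 122, 115], [126, 123, 116], [126, 123, 116], [124, 121, 115], [124, 120, 114], [121, 118, 112], [100, 99, 97], [24, 58, 107], [23, 57, 107], [24, 58, 107], [24, 58, 107], [25, 59, 107], [26, 59, 108], [24, 58, 107], [24, 59, 107], [24, 58, 107], [24, 59, 108], [24, 59, 107], [23, 55, 101], [16, 25, 41], [120, 118, 112], [125, 122, 115], [124, 121, 114], [124, 121, 115]]
blue (array([483.9, 264.6], dtype=float32), (np.float32(116.8), np.float32(52.2)), np.float32(6.78))
[[149, 151, 143], [141, 142, 142], [89, 101, 131], [27, 64, 121], [22, 59, 120], [24, 60, 121], [25, 65, 123], [24, 64, 123], [22, 61, 120], [25, 62, 124], [24, 61, 121], [25, 62, 123], [28, 62, 122], [20, 47, 99], [7, 33, 73], [20, 40, 84], [17, 40, 76], [17, 34, 65], [0, 29, 63], [32, 44, 67], [99, 102, 105], [149, 150, 143], [155, 154, 145]]
```

View pics/blue.png

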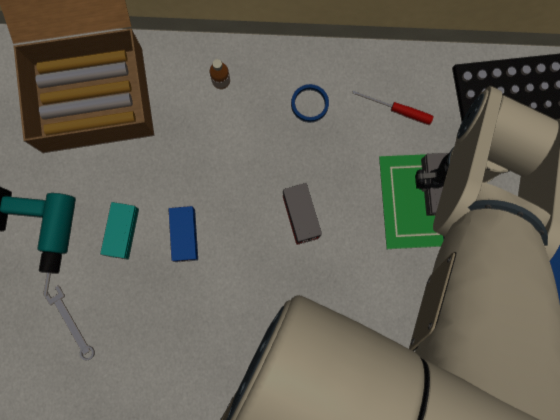

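Blue case is alone at (182,233) top; the held grey case is over the mat at (432,180), raised. Lower it gently.

```bash
python3 -m creep '[{"x":0,"y":-0.9,"z":20,"rx":0,"ry":0,"rz":0,"hand":45},{"x":0,"y":0,"z":30,"rx":0,"ry":0,"rz":0,"hand":45},{"x":0,"y":0,"z":30,"rx":0,"ry":0,"rz":0,"hand":45},{"x":0,"y":0,"z":30,"rx":0,"ry":0,"rz":0,"hand":45},{"x":0,"y":0,"z":25,"rx":0,"ry":0,"rz":0,"hand":45},{"x":0,"y":0,"z":14,"rx":0,"ry":0,"rz":0,"hand":45},{"x":0,"y":0,"z":6,"rx":0,"ry":0,"rz":0,"hand":45},{"x":0,"y":0,"z":3,"rx":0,"ry":0,"rz":0,"hand":45},{"x":0,"y":0,"z":0,"rx":0,"ry":0,"rz":0,"hand":45},{"x":0,"y":0,"z":0,"rx":0,"ry":0,"rz":0,"hand":45}]' 40; python3 go.py 582.3 -265.7 7 94.7
```

```text
clock: 8.25
eef_pos: [583.5, -266.7, 13.1]
tcp_rot: [-3.141, 0.001, -3.06]
contact_force: [0.5, 1.4, -3.2]
opening: 0.642
grasp_force: 43.2
t 8.25 pos [ 583.5 -266.7   13.1] ydir -265.3 rz(rad) -0.0001 then shift [1.1 1.1 6.1] q [-0.43  0.64  1.73 -0.    0.77 -2.08]
```

```bash
python3 -m creep '[{"x":0,"y":0,"z":1,"rx":0,"ry":0,"rz":0,"hand":45},{"x":0,"y":0,"z":1,"rx":0,"ry":0,"rz":0,"hand":45},{"x":0,"y":0,"z":0.7,"rx":0,"ry":0,"rz":0,"hand":45},{"x":0,"y":0,"z":0,"rx":0,"ry":0,"rz":0,"hand":45}]' 40; python3 go.py 582.3 -265.7 7 94.7
```

```text
clock: 8.75
eef_pos: [582.9, -266.4, 9.5]
tcp_rot: [3.142, -0.0, -3.06]
contact_force: [0.5, -0.4, -2.8]
opening: 0.64
grasp_force: 43.2
t 8.75 pos [ 582.9 -266.4    9.5] ydir -265.3 rz(rad) -0.0 then shift [0.6 0.8 2.5] q [-0.43  0.64  1.73 -0.    0.77 -2.08]
```

```bash
python3 -m creep '[{"x":0.5,"y":0.7,"z":0.8,"rx":0,"ry":0,"rz":0,"hand":45},{"x":0,"y":0,"z":0.8,"rx":0,"ry":0,"rz":0,"hand":45},{"x":0,"y":0,"z":0,"rx":0,"ry":0,"rz":0,"hand":45},{"x":0,"y":0,"z":0,"rx":0,"ry":0,"rz":0,"hand":45}]' 40
```

```text
clock: 9.25
eef_pos: [582.4, -265.8, 8.0]
tcp_rot: [-3.142, 0.0, -3.06]
contact_force: [-1.1, -0.1, -2.4]
opening: 0.639
grasp_force: 43.2
```

```bash
python3 -m creep '[{"x":0,"y":0,"z":0.5,"rx":0,"ry":0,"rz":0,"hand":45},{"x":0,"y":0,"z":0.5,"rx":0,"ry":0,"rz":0,"hand":45},{"x":0,"y":0,"z":0,"rx":0,"ry":0,"rz":0,"hand":45}]' 40; python3 go.py 582.3 -265.7 7 94.7
```

```text
clock: 9.62
eef_pos: [582.4, -265.8, 7.0]
tcp_rot: [-3.142, -0.0, -3.06]
contact_force: [-1.1, 0.3, -0.5]
opening: 0.641
grasp_force: 43.4
t 9.625 pos [ 582.4 -265.8    7. ] ydir -265.3 rz(rad) -0.0 then shift [0.1 0.1 0. ] q [-0.43  0.65  1.74 -0.    0.76 -2.08]
```

```bash
python3 -m creep '[{"x":0,"y":0,"z":0.5,"rx":0,"ry":0,"rz":0,"hand":45},{"x":0,"y":0,"z":0,"rx":0,"ry":0,"rz":0,"hand":56},{"x":0,"y":0,"z":0,"rx":0,"ry":0,"rz":0,"hand":62},{"x":0,"y":0,"z":0,"rx":0,"ry":0,"rz":0,"hand":85},{"x":0,"y":0,"z":0,"rx":0,"ry":0,"rz":0,"hand":85},{"x":0,"y":0,"z":0,"rx":0,"ry":0,"rz":0,"hand":85},{"x":0,"y":0,"z":-10,"rx":0,"ry":0,"rz":0,"hand":85},{"x":0,"y":0,"z":-20,"rx":0,"ry":0,"rz":0,"hand":85},{"x":0,"y":0,"z":-35,"rx":0,"ry":0,"rz":0,"hand":85},{"x":0,"y":0,"z":-35,"rx":0,"ry":0,"rz":0,"hand":85},{"x":0,"y":0,"z":-35,"rx":0,"ry":0,"rz":0,"hand":85},{"x":0,"y":0,"z":-30,"rx":0,"ry":0,"rz":0,"hand":85},{"x":0,"y":0,"z":0,"rx":0,"ry":0,"rz":0,"hand":85}]' 40; python3 go.py 483.7 264.6 150 96.8
```

```text
clock: 11.25
eef_pos: [584.2, -266.6, 175.8]
tcp_rot: [-3.138, 0.006, -3.06]
contact_force: [0.3, 0.1, 0.7]
opening: 0.997
grasp_force: 0.0
t 11.25 pos [ 584.2 -266.6  175.8] ydir -265.3 rz(rad) -0.0366 then shift [ 36.9 539.3  25.8] q [-0.43  0.43  1.65 -0.    1.06 -2.08]
```

```bash
python3 -m creep '[{"x":0,"y":0,"z":0,"rx":0,"ry":0,"rz":-0.0366,"hand":85},{"x":1,"y":19,"z":0,"rx":0,"ry":0,"rz":0,"hand":85},{"x":3,"y":40,"z":0,"rx":0,"ry":0,"rz":0,"hand":85},{"x":3,"y":45,"z":0,"rx":0,"ry":0,"rz":0,"hand":85},{"x":3,"y":45,"z":0,"rx":0,"ry":0,"rz":0,"hand":85},{"x":3,"y":45,"z":0,"rx":0,"ry":0,"rz":0,"hand":85},{"x":3,"y":45,"z":0,"rx":0,"ry":0,"rz":0,"hand":85},{"x":3,"y":45,"z":0,"rx":0,"ry":0,"rz":0,"hand":85},{"x":3,"y":45,"z":0,"rx":0,"ry":0,"rz":0,"hand":85},{"x":3,"y":45,"z":0,"rx":0,"ry":0,"rz":0,"hand":85},{"x":3,"y":45,"z":0,"rx":0,"ry":0,"rz":0,"hand":85},{"x":3,"y":45,"z":0,"rx":0,"ry":0,"rz":0,"hand":85},{"x":3,"y":40,"z":20,"rx":0,"ry":0,"rz":0,"hand":85},{"x":2,"y":34,"z":30,"rx":0,"ry":0,"rz":0,"hand":85},{"x":0,"y":0,"z":20,"rx":0,"ry":0,"rz":0,"hand":85},{"x":0,"y":0,"z":0,"rx":0,"ry":0,"rz":0,"hand":85},{"x":0,"y":0,"z":0,"rx":0,"ry":0,"rz":0,"hand":85}]' 40; python3 go.py 483.7 264.6 5 96.8
python3 - <<'E'
from h import *
f=grab_frame('top');cv2.imwrite('pics/placed.png',f[:,:,::-1])
g=f.astype(int).max(2);s=f.astype(int).max(2)-f.min(2)
print("grey top",rect("top",(g>60)&(g<95)&(s<20),45,(380,150,450,250))[:3])
f=grab_frame('side');np.save("s3.npy",f);g=f.astype(int).max(2);s=g-f.min(2)
print("grey side",rect("side",(g>60)&(g<105)&(s<25),45,(370,220,480,345))[:3])
E
```

```text
clock: 13.38
eef_pos: [482.7, 264.1, 101.7]
tcp_rot: [-3.141, -0.0, -3.023]
contact_force: [-0.4, -0.8, 1.3]
opening: 0.994
grasp_force: 0.0
t 13.375 pos [482.7 264.1 101.7] ydir -263.21 rz(rad) -0.0002 then shift [-1.1  0.3 96.7] q [ 0.5   0.4   1.9   0.    0.84 -1.19]
grey top (array([ 582.4, -267. ], dtype=float32), (np.float32(117.0), np.float32(51.9)), np.float32(4.74))
grey side (array([ 580.6, -269.7], dtype=float32), (np.float32(117.5), np.float32(55.5)), np.float32(4.94))
```

View pics/placed.png

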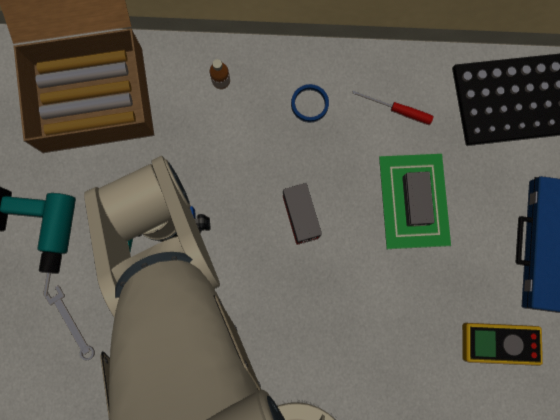

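The grey case lies centred in the outline (top (419,198), within 2 mm) and parallel to it to about 0.1°. Now I grasp the blue one.

```bash
python3 -m creep '[{"x":-1.3,"y":0.3,"z":20,"rx":0,"ry":0,"rz":0,"hand":85},{"x":0,"y":0,"z":25,"rx":0,"ry":0,"rz":0,"hand":85},{"x":0,"y":0,"z":25,"rx":0,"ry":0,"rz":0,"hand":85},{"x":0,"y":0,"z":16,"rx":0,"ry":0,"rz":0,"hand":85},{"x":0,"y":0,"z":10,"rx":0,"ry":0,"rz":0,"hand":85},{"x":0,"y":0,"z":0,"rx":0,"ry":0,"rz":0,"hand":60},{"x":0,"y":0,"z":0,"rx":0,"ry":0,"rz":0,"hand":50},{"x":0,"y":0,"z":0,"rx":0,"ry":0,"rz":0,"hand":45},{"x":0,"y":0,"z":0,"rx":0,"ry":0,"rz":0,"hand":45},{"x":0,"y":0,"z":0,"rx":0,"ry":0,"rz":0,"hand":45},{"x":0,"y":0,"z":0,"rx":0,"ry":0,"rz":0,"hand":45}]' 40; python3 go.py 483.8 264.6 5 96.8
```

```text
clock: 14.85
eef_pos: [484.8, 265.0, 6.3]
tcp_rot: [3.141, 0.001, -3.023]
contact_force: [-0.2, -0.3, 6.3]
opening: 0.635
grasp_force: 43.6
t 14.85 pos [484.8 265.    6.3] ydir -263.2 rz(rad) -0.0001 then shift [ 1.1 -0.2  1.3] q [ 0.5   0.55  1.94 -0.    0.65 -1.19]
```

```bash
python3 -m creep '[{"x":0,"y":0,"z":-6,"rx":0,"ry":0,"rz":0,"hand":45},{"x":0,"y":0,"z":-14,"rx":0,"ry":0,"rz":0,"hand":45},{"x":0,"y":0,"z":-30,"rx":0,"ry":0,"rz":0,"hand":45},{"x":0,"y":0,"z":-40,"rx":0,"ry":0,"rz":0,"hand":45},{"x":0,"y":0,"z":-40,"rx":0,"ry":0,"rz":0,"hand":45},{"x":0,"y":0,"z":-30,"rx":0,"ry":0,"rz":0,"hand":45},{"x":0,"y":0,"z":0,"rx":0,"ry":0,"rz":0,"hand":45},{"x":0,"y":0,"z":0,"rx":0,"ry":0,"rz":0,"hand":45}]' 40; python3 go.py 583.2 -265.8 150 94.7
```

```text
clock: 15.85
eef_pos: [483.6, 264.2, 164.8]
tcp_rot: [-3.141, -0.001, -3.023]
contact_force: [-0.2, -0.5, -3.0]
opening: 0.639
grasp_force: 43.2
t 15.85 pos [483.6 264.2 164.8] ydir -263.2 rz(rad) 0.0366 then shift [ -55.8 -536.4   14.8] q [ 0.5   0.31  1.85 -0.    0.97 -1.19]
```

```bash
python3 -m creep '[{"x":0,"y":0,"z":0,"rx":0,"ry":0,"rz":0.0366,"hand":45},{"x":-2,"y":-15,"z":0,"rx":0,"ry":0,"rz":0,"hand":45},{"x":-3,"y":-30,"z":0,"rx":0,"ry":0,"rz":0,"hand":45},{"x":-4,"y":-40,"z":0,"rx":0,"ry":0,"rz":0,"hand":45},{"x":-4,"y":-40,"z":0,"rx":0,"ry":0,"rz":0,"hand":45},{"x":-4,"y":-40,"z":0,"rx":0,"ry":0,"rz":0,"hand":45},{"x":-4,"y":-40,"z":0,"rx":0,"ry":0,"rz":0,"hand":45},{"x":-4,"y":-40,"z":0,"rx":0,"ry":0,"rz":0,"hand":45},{"x":-4,"y":-40,"z":0,"rx":0,"ry":0,"rz":0,"hand":45},{"x":-4,"y":-40,"z":0,"rx":0,"ry":0,"rz":0,"hand":45},{"x":-4,"y":-40,"z":0,"rx":0,"ry":0,"rz":0,"hand":45},{"x":-4,"y":-40,"z":0,"rx":0,"ry":0,"rz":0,"hand":45},{"x":-4,"y":-40,"z":0,"rx":0,"ry":0,"rz":0,"hand":45},{"x":-4,"y":-40,"z":0,"rx":0,"ry":0,"rz":0,"hand":45},{"x":-4,"y":-34,"z":0,"rx":0,"ry":0,"rz":0,"hand":45},{"x":-3,"y":-17,"z":0,"rx":0,"ry":0,"rz":0,"hand":45},{"x":0,"y":0,"z":0,"rx":0,"ry":0,"rz":0,"hand":45},{"x":0,"y":0,"z":0,"rx":0,"ry":0,"rz":0,"hand":45}]' 40; python3 go.py 583.2 -265.8 51.3 94.7
```

```text
clock: 18.1
eef_pos: [583.4, -264.0, 165.1]
tcp_rot: [3.141, -0.001, -3.059]
contact_force: [0.1, 0.5, -2.8]
opening: 0.637
grasp_force: 43.0
t 18.1 pos [ 583.4 -264.   165.1] ydir -265.29 rz(rad) 0.0002 then shift [  0.4  -1.8 113.8] q [-0.43  0.44  1.66  0.    1.04 -2.08]
```

```bash
python3 -m creep '[{"x":0,"y":-1.2,"z":20,"rx":0,"ry":0,"rz":0,"hand":45},{"x":0,"y":0,"z":30,"rx":0,"ry":0,"rz":0,"hand":45},{"x":0,"y":0,"z":25,"rx":0,"ry":0,"rz":0,"hand":45},{"x":0,"y":0,"z":20,"rx":0,"ry":0,"rz":0,"hand":45},{"x":0,"y":0,"z":10,"rx":0,"ry":0,"rz":0,"hand":45},{"x":0,"y":0,"z":4,"rx":0,"ry":0,"rz":0,"hand":45},{"x":0,"y":0,"z":0,"rx":0,"ry":0,"rz":0,"hand":45},{"x":0,"y":0,"z":0,"rx":0,"ry":0,"rz":0,"hand":45},{"x":0,"y":0,"z":0,"rx":0,"ry":0,"rz":0,"hand":45},{"x":0,"y":0,"z":0,"rx":0,"ry":0,"rz":0,"hand":45}]' 40; python3 go.py 583.2 -265.8 51.3 94.7
python3 -c "
from h import *
f=grab_frame('side');cv2.imwrite('pics/pre.png',cv2.resize(f[180:380,330:530,::-1],None,fx=3,fy=3,interpolation=cv2.INTER_CUBIC))"
```

```text
clock: 19.35
eef_pos: [584.3, -266.3, 56.9]
tcp_rot: [-3.141, 0.001, -3.06]
contact_force: [0.5, 0.3, -1.7]
opening: 0.637
grasp_force: 43.1
t 19.35 pos [ 584.3 -266.3   56.9] ydir -265.31 rz(rad) -0.0001 then shift [1.  0.6 5.6] q [-0.43  0.58  1.72  0.    0.85 -2.08]
```

View pics/pre.png

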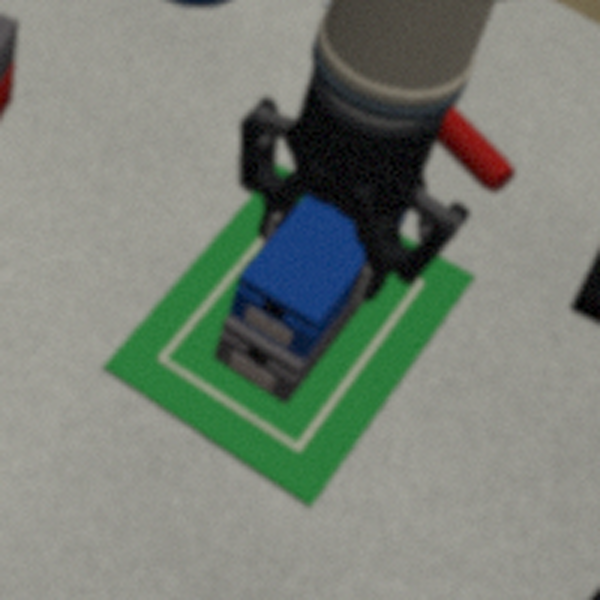

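The blue case hangs just above the grey one (crop (310,260) over (260,370)), aligned with it. Final gentle descent.

```bash
python3 -m creep '[{"x":0,"y":0,"z":1,"rx":0,"ry":0,"rz":0,"hand":45},{"x":0,"y":0,"z":1,"rx":0,"ry":0,"rz":0,"hand":45},{"x":0,"y":0,"z":1,"rx":0,"ry":0,"rz":0,"hand":45},{"x":0,"y":0,"z":0.5,"rx":0,"ry":0,"rz":0,"hand":45},{"x":0,"y":0,"z":0,"rx":0,"ry":0,"rz":0,"hand":45},{"x":0,"y":0,"z":0,"rx":0,"ry":0,"rz":0,"hand":45},{"x":0,"y":0,"z":0,"rx":0,"ry":0,"rz":0,"hand":45},{"x":0,"y":0,"z":0,"rx":0,"ry":0,"rz":0,"hand":45}]' 40; python3 go.py 583.2 -265.8 51.3 94.7
```

```text
clock: 20.4
eef_pos: [584.1, -266.2, 53.0]
tcp_rot: [-3.142, 0.0, -3.06]
contact_force: [0.1, -0.0, -2.5]
opening: 0.642
grasp_force: 43.1
t 20.4 pos [ 584.1 -266.2   53. ] ydir -265.3 rz(rad) -0.0 then shift [0.9 0.5 1.7] q [-0.43  0.58  1.72  0.    0.84 -2.08]
```

```bash
python3 -m creep '[{"x":0.9,"y":0.5,"z":0.4,"rx":0,"ry":0,"rz":0,"hand":45},{"x":0,"y":0,"z":0.4,"rx":0,"ry":0,"rz":0,"hand":45},{"x":0,"y":0,"z":0.4,"rx":0,"ry":0,"rz":0,"hand":45},{"x":0,"y":0,"z":0,"rx":0,"ry":0,"rz":0,"hand":45},{"x":0,"y":0,"z":0,"rx":0,"ry":0,"rz":0,"hand":45}]' 40
```

```text
clock: 21.02
eef_pos: [583.2, -265.8, 51.8]
tcp_rot: [-3.142, 0.0, -3.06]
contact_force: [0.3, -0.8, -2.6]
opening: 0.635
grasp_force: 43.1
```

```bash
python3 -m creep '[{"x":0,"y":0,"z":0.4,"rx":0,"ry":0,"rz":0,"hand":45},{"x":0,"y":0,"z":0.4,"rx":0,"ry":0,"rz":0,"hand":45},{"x":0,"y":0,"z":0,"rx":0,"ry":0,"rz":0,"hand":45},{"x":0,"y":0,"z":0,"rx":0,"ry":0,"rz":0,"hand":45}]' 40
```

```text
clock: 21.52
eef_pos: [583.2, -265.8, 51.3]
tcp_rot: [-3.142, 0.0, -3.06]
contact_force: [-2.0, 0.5, 4.7]
opening: 0.638
grasp_force: 43.7
```

Contact is made at the expected height. I release, retreat and move clear of both cameras' view of the mat.

```bash
python3 -m creep '[{"x":0,"y":0,"z":0,"rx":0,"ry":0,"rz":0,"hand":56},{"x":0,"y":0,"z":0,"rx":0,"ry":0,"rz":0,"hand":62},{"x":0,"y":0,"z":0,"rx":0,"ry":0,"rz":0,"hand":85},{"x":0,"y":0,"z":0,"rx":0,"ry":0,"rz":0,"hand":85},{"x":0,"y":0,"z":0,"rx":0,"ry":0,"rz":0,"hand":85},{"x":0,"y":0,"z":-10,"rx":0,"ry":0,"rz":0,"hand":85},{"x":0,"y":0,"z":-20,"rx":0,"ry":0,"rz":0,"hand":85},{"x":0,"y":0,"z":-35,"rx":0,"ry":0,"rz":0,"hand":85},{"x":0,"y":0,"z":-40,"rx":0,"ry":0,"rz":0,"hand":85},{"x":0,"y":0,"z":-35,"rx":0,"ry":0,"rz":0,"hand":85},{"x":0,"y":20,"z":0,"rx":0,"ry":0,"rz":0,"hand":85},{"x":0,"y":45,"z":0,"rx":0,"ry":0,"rz":0,"hand":85},{"x":0,"y":50,"z":0,"rx":0,"ry":0,"rz":0,"hand":85},{"x":0,"y":50,"z":0,"rx":0,"ry":0,"rz":0,"hand":85},{"x":0,"y":50,"z":0,"rx":0,"ry":0,"rz":0,"hand":85},{"x":0,"y":50,"z":0,"rx":0,"ry":0,"rz":0,"hand":85},{"x":0,"y":50,"z":0,"rx":0,"ry":0,"rz":0,"hand":85},{"x":0,"y":50,"z":0,"rx":0,"ry":0,"rz":0,"hand":85},{"x":0,"y":30,"z":0,"rx":0,"ry":0,"rz":0,"hand":85},{"x":0,"y":0,"z":0,"rx":0,"ry":0,"rz":0,"hand":85}]' 40
python3 - <<'E'
from h import *
f=grab_frame('top');s=grab_frame('side')
hsv=cv2.cvtColor(f,cv2.COLOR_RGB2HSV);m=(hsv[...,0]>100)&(hsv[...,0]<125)&(hsv[...,1]>120)&(hsv[...,2]>85)
print("blue",rect("top",m,87,(380,150,455,250))[:3])
a=cv2.resize(f[140:260,370:470],None,fx=3.9,fy=3.9);b=cv2.resize(s[220:360,360:490],None,fx=3.3,fy=3.3)
o=np.zeros((470,830,3),np.uint8);o[:a.shape[0],:a.shape[1]]=a;o[:b.shape[0],395:395+b.shape[1]]=b
cv2.imwrite("pics/end.png",o[:, :800,::-1])
E
```

```text
clock: 24.02
eef_pos: [549.8, 130.1, 191.0]
tcp_rot: [3.141, -0.0, -3.056]
contact_force: [-0.5, -0.8, -0.3]
opening: 0.993
grasp_force: 0.0
blue (array([ 583.2, -267. ], dtype=float32), (np.float32(116.3), np.float32(51.4)), np.float32(4.77))
```

View pics/end.png

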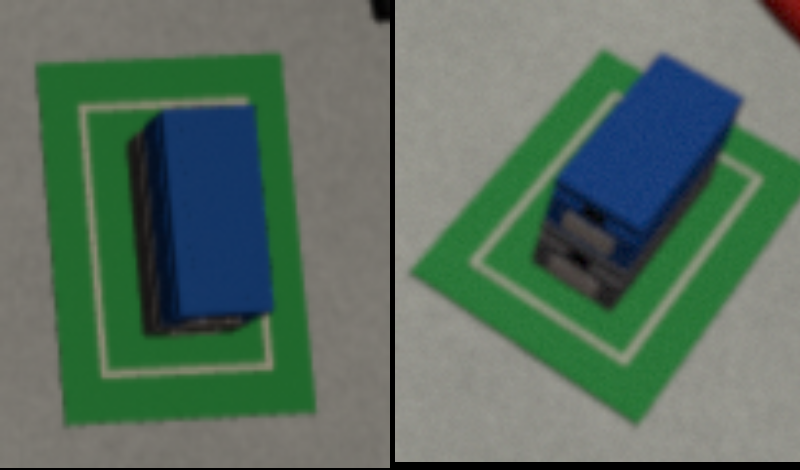

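The blue case (left panel (215,210)) sits squarely on the grey one, with under 1 mm offset and 0.03° difference, inside the outline.

```bash
python3 -c "
from rig import *
print(sign_off())"
```

```text
the job is handed in; nothing more can be done
None
```

The grey case lies lengthwise in the white outline, within about 2 mm of centre, with the blue case squarely on top; the other stack was left untouched, and the job was handed in at about 24 s.

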